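Square up the end panel of an instrument case

TASK

Push the leaning end panel of the open instrument case outwards along its slide until its spring catch clicks home. Then stand the thick aluminium assembly square on the case floor and press it into the corner between floor and panel, until its foot lies flat on the floor and its upright edge lies flat along the panel, so that the panel stands upright and square; finish while still gripping the square and holding it firmly pressed there, ready for the panel's screws to be tightened. Leave the screw dish, screwdriver and multimeter where they are.

Things in the scene. Friction and masses are not known exactly. Their poses are not given: they have to be found in the camera images.
- case: Low open instrument case fixed on the bench, 276 (x) x 140 mm (y), side walls 38 mm high (lips reach in to y = +-60 mm). Origin on the bench under its middle, z up; x points outwards along the slide to its open end. At the other end, x = -138 mm, a front strip with knob and terminals, as high as the walls; a circuit board inside it (x = -126 to -84 mm, below 32 mm). The rest of the floor is bare.
- case_floor: The flat aluminium floor plate of the case, 272 x 132 x 4 mm; origin at the centre of its underside, 8 mm above the bench, so its top is 12 mm above the bench. Axes as those of the case.
- end_panel: Aluminium end panel: 122 wide (y), 90 tall (z), 4 mm thick, sockets on its outer side only. Origin: lower edge of its flat inner face, mid-width, level with the floor; x outwards, z up along it. Pivots on that edge: it leans inwards 0.075 to 0.125 rad, lightly sprung; about 1 N near its top, pressing outwards, brings it upright (at most 0.04 rad beyond); let go, it leans back in.
- panel_slide (a joint): Position (m) of the panel's foot along the case's x, 0 to 0.080; 0.080 is home (solid stop). The panel's origin is at x = 10 mm + this value in the case. Starts between 0 and 0.03, slides with about 1 N, meets the spring catch at 0.070 (about 8 N to push past); beyond 0.076 the catch snaps it to 0.080 and keeps it there.
- panel_face (a point): Point on the panel's flat inner face, in the middle of its width, 45 mm above the floor along the panel; axes as those of the panel.
- square: Solid L-shaped aluminium assembly square, 0.2 to 0.3 kg, standing on its foot leg: 18 mm thick (y; grip across this), foot leg x = -50 to 50 mm, 28 mm high; upright leg x = 20 to 50 mm, 95 mm tall; small gusset in the inner corner. Origin: centre of its underside, z up. Its underside belongs on the case floor, its +x side on the panel.
- square_corner (a point): The outer corner of the square: lower end of its upright edge, middle of the thickness (50 mm along the square's x from its origin).
- dish: Steel screw dish, 66 mm across, 15 mm high, standing loose on the bench to the left of the case; origin under its centre.
- black_driver: Black screwdriver, 180 mm long, 24 mm thick, lying loose on the edge of the green cloth left of the case; origin under its middle.
- meter: Yellow multimeter, 130 x 66 x 39 mm, lying loose behind the case; origin under its middle.
There are look-alikes about, which are no part of the job. What is shaped like the square but brown, orange or yellow is not meant.

How it is judged:
By the outcome, as a careful person would: the job done as asked, in the order asked, and still so for the second after the job is handed in, while the arm keeps its last pose, push and grip.
It also fails if it takes over 72 s, if anything falls off the work surface, if the arm or the gripper's body presses on something with over 40 N, if the wrist force passes 120 N, or if a joint passes its speed limit or range.

ROBOT

A 6-joint arm with a two-finger parallel gripper is mounted at the origin on a cart in front of the work surface, level with it; the furniture and walls round the work are solid. World frame = base frame: x ahead of the robot, y to its left, z up, the work surface at z = 0. Lengths are in mm, angles in rad, forces in N, time in s.
With the tool pointing down it reaches from about 275 to 850 mm from the base axis. Payload 19 kg.
Tool frame: the origin (TCP) lies between the finger pads; the fingertips stand 11 mm ahead of it and the grasp point (between the pads) lies 8 mm behind it (env.tcp_to_tips is the distance from the TCP to the fingertips, in mm); z points along the fingers, y is the line along which they close (so a half turn about z gives the same grasp; the last joint's range is limited). The gripper opens to 85 mm and grips with 20 to 120 N. Pads are 22 mm wide; open, the fingers measure 114 mm over their backs; the gripper's body (76 mm by 85 mm) begins 54 mm behind the grasp point. The pads swing forward as they close: fully open they stand 13 mm farther back than shut.
Start: joints at [1.029, 0.15, 1.437, -0, 1.554, -0.134], TCP at [228.041, 527.815, 242.267] pointing down, gripper open.
Joint ranges: [-2.8, 2.8], [-0.68, 2.1], [0.12, 2.68], [-1.39, 4.53], [0.16, 2.79], [-2.81, 2.81]. Speed limits (rad/s): [1.89, 1.89, 2.22, 3.01, 3.01, 3.01].

INTERFACE

Orientations are given as a unit quaternion [w, x, y, z].
In Python, from station import monitor, eyes, env gives the robot as it stands. The module is installed in compiled form; this text tells all that it offers.
- The arm moves only by the tool drive_tool, never from a script. Its argument "plan" is a list of rows, each an object of numbers: "tx", "ty", "tz": the shift along the tool's x, y, z as a fraction of full scale; "wx", "wy", "wz": the turn, a rotation vector about the tool's x, y, z as a fraction of full scale. A call has 1 to 12 rows; each row is the pose to reach, as a shift and turn from the pose commanded when the call began, along the tool's axes at that moment, turning the shorter way round; what a row does not reach only later rows make up. Full scale, the value 1, is 0.25 m for a shift and 360 degrees for a turn. A row lasts 1/12 s, in which the tool goes at most 41.7 mm and 7.16 degrees, less where a joint would pass 70% of its speed; a pose out of reach is approached as far as the arm can. A call with a number of a shift or a turn outside -1 to 1 is refused whole. A call with a gripper value outside its range is refused whole. "hand" is the opening, from 0 (shut) to 1 (fully open), set as the call begins (left out, the last holds). The fingers move at their own pace and stop on an object; the grip force is fixed at half the most. Time passes only in rows, so rows that repeat a pose let the fingers close. It gives the time, the measured TCP pose, the force, the opening and the grip force at its end, in the units of the state.
- monitor.get_state(): the state, without advancing time (a new reading comes with each control period).
- eyes.get_image(name): name is "scene" or "top" or "wrist"; returns a dict with "frame" (420x560x3 uint8, blue, green, red), "fovy" (degrees; the focal length in pixels is half the picture's height over the tangent of half this angle, whatever the lens; pixels are square), "cx", "cy" (the principal point, pixels), "R" (3x3) and "t" (3): a world point X has camera coordinates R X + t. Camera axes: x right, y down, z forward; pixel columns grow to the right and rows downward; lengths in mm; the calibration is good to about 2 mm. The wrist camera is an equidistant fisheye: a pixel r from the principal point sees the ray r / f radians off the axis. A picture is of the moment at which its call begins. There is no depth.
- env.job_done(): hands the job in; it is judged then, once.
The state is a dict: "clock": time; "qpos": joint angles; "joint_vel": joint speeds; "joint_torque": joint torques, N m; "position": TCP position; "tool_rot": TCP orientation; "contact_force": force on the tool from outside, world axes, zero at the start; "ft_torque": the same for the moment, N m; "gripper_width": finger opening in mm; "grip_force": force on a finger pad.
Only numpy, scipy, OpenCV 4.12 (cv2) and the standard library are available. Lean on these libraries where they do the work, as an engineer would, in place of code of your own. Each camera call takes 0.05 s, during which the arm holds its last target. There are 200 camera calls.

## Working session

There is one attempt and no reset: what is moved stays moved. The work goes in short steps, Python scripts to look and compute and a tool call to move; the robot and the scene stay as the last step left them, time stands still between calls to the robot, and variables do not carry over. Pictures are saved under pics/ and viewed, at most 13 in all, crops included, and the job is handed in when it is done.

Besides the shell and the picture viewer there is one more tool, called after "Call:" by a JSON object that holds its "fn" and its "kwargs", one argument or row to a line. drive_tool: Moves the arm, as the interface text tells. Shift numbers are shares of 0.25 m and turn numbers shares of 360 degrees, none past 1 either way. Its arguments: {"type":"object","properties":{"plan":{"type":"array","items":{"type":"object","properties":{"tx":{"type":"number","minimum":-1,"maximum":1},"ty":{"type":"number","minimum":-1,"maximum":1},"tz":{"type":"number","minimum":-1,"maximum":1},"wx":{"type":"number","minimum":-1,"maximum":1},"wy":{"type":"number","minimum":-1,"maximum":1},"wz":{"type":"number","minimum":-1,"maximum":1}}}},"hand":{"type":"number"}},"required":["plan"]}

```bash
mkdir -p pics
cat > h.py <<'E'
import numpy as np, cv2, json
from scipy.spatial.transform import Rotation as Ro
from station import monitor, eyes, env
def shot(n,fn):
    d=eyes.get_image(n); cv2.imwrite('pics/'+fn+'.png',d['frame'])
    np.savez('pics/'+fn,**{k:np.array(v) for k,v in d.items()}); return d
def ld(fn): return dict(np.load('pics/'+fn+'.npz'))
def f(d): return 210/np.tan(np.radians(float(d['fovy']))/2)
def ray(d,u,v,fish=False):
    x=np.array([u-float(d['cx']),v-float(d['cy'])])/f(d)
    if fish:
        r=np.hypot(*x); c=np.r_[x/r*np.sin(r),np.cos(r)]
    else: c=np.r_[x,1]
    return -d['R'].T@d['t'], d['R'].T@c
def onz(d,u,v,z,fish=False):
    o,r=ray(d,u,v,fish); return o+r*(z-o[2])/r[2]
def proj(d,X):
    c=d['R']@np.asarray(X,float)+d['t']; return np.round(c[:2]/c[2]*f(d)+[float(d['cx']),float(d['cy'])],1)
def rot(s): q=s['tool_rot']; return Ro.from_quat([q[1],q[2],q[3],q[0]])
E
python3 - <<'E'
from h import *
a=shot('scene','s0');b=shot('top','t0')
cv2.imwrite('pics/both.png',np.vstack([a['frame'],b['frame']])[:, :])
for d in(a,b): print(-d['R'].T@d['t'],d['fovy'],d['R'][2])
s=monitor.get_state();print(s);print(rot(s).as_matrix().round(3))
E
```

```text
[-349.75587869 -840.27745476  923.17480867] 53.83552040642185 [ 0.63627436  0.48697371 -0.59834066]
[ 272.18553871 -129.65244026 1488.74467398] 51.44714218198442 [ 0.19909401 -0.02295779 -0.97971144]
{'clock': 0.1, 'qpos': array([ 1.02905803e+00,  1.50936663e-01,  1.43794646e+00, -1.88725704e-05,
        1.55382363e+00, -1.33934200e-01]), 'joint_vel': array([ 0.00076564, -0.00139098,  0.00020878, -0.0009077 , -0.00059449,
       -0.00045066]), 'joint_torque': array([ 5.71890268e-03, -7.14379478e+01, -5.71796966e+01, -6.59005309e-05,
        7.08854539e-03, -8.16352417e-05]), 'position': array([227.91942524, 527.66639166, 241.74566087]), 'tool_rot': array([-1.75731313e-04,  2.02491884e-01,  9.79283782e-01, -5.28691073e-04]), 'contact_force': array([-0.08931425, -0.44187088,  0.4331756 ]), 'ft_torque': array([-0.03412652, -0.05808927, -0.00150813]), 'grip_force': 0.0, 'gripper_width': 85.54924545283059}
[[-0.918  0.397 -0.001]
 [ 0.397  0.918 -0.001]
 [ 0.    -0.001 -1.   ]]
```

View pics/s0.png

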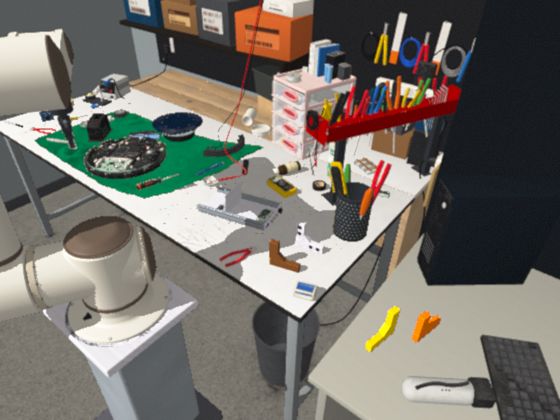

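View pics/t0.png

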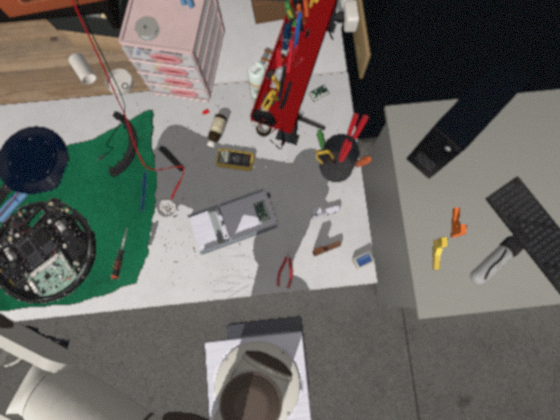

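The scene view shows four L shapes: silver (310,237), brown (285,257), yellow (383,328) and orange (425,325). Only the silver one fits the description. It appears at (327,210) in the top view, and the case is at (232,220) there. I'll enlarge both areas to confirm.

Run:
```python
from h import *
a=ld('s0')['frame'];b=ld('t0')['frame']
A=cv2.resize(a[175:275,190:330],(560,400)[:2],interpolation=cv2.INTER_CUBIC)
A=cv2.resize(a[170:258,192:332],None,fx=5.7,fy=5.7,interpolation=cv2.INTER_CUBIC)
B=cv2.resize(b[182:260,182:352],None,fx=4.7,fy=4.7,interpolation=cv2.INTER_CUBIC)
cv2.imwrite('pics/cA.png',A);cv2.imwrite('pics/cB.png',B)
```

```text
(no output)
```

View pics/cA.png

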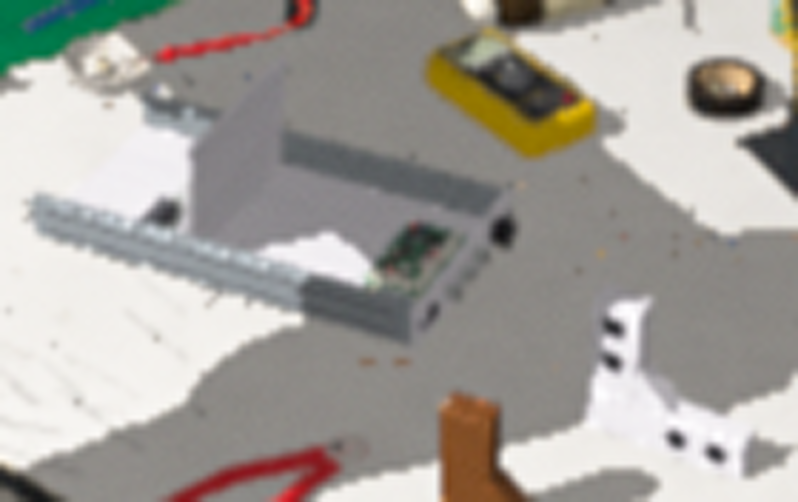

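View pics/cB.png

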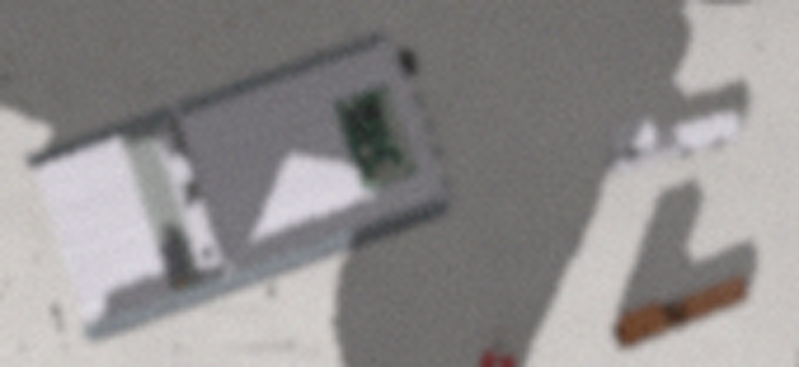

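The crops show the silver-white L standing with its upright leg on its left: A (600-650,300-430), foot to (750,450); B (615-745,110-160). It is the only uncoloured L, so it is the one meant. The case slides toward the left of the image.

Run:
```python
from h import *
t=ld('t0');s=ld('s0')
B=lambda u,v,z: onz(t,181.5+(u+.5)/4.7,181.5+(v+.5)/4.7,z)
A=lambda u,v,z: onz(s,191.5+(u+.5)/5.7,169.5+(v+.5)/5.7,z)
c=np.array([B(32,158,38),B(383,38,38),B(447,207,38),B(92,337,38)])
print(c.round(1)); 
for i in range(4): print(np.linalg.norm(c[i]-c[(i+1)%4]).round(1))
m=c.mean(0); ex=(c[0]+c[3]-c[1]-c[2]);print('center',m,'yaw',np.degrees(np.arctan2(ex[1],ex[0])))
print('scene strip near bottom corner',A(408,342,0),A(410,300,38),A(35,200,38),A(515,190,38))
print('panel top edge', B(225,272,100),B(175,108,100),A(283,68,100),A(192,152,100))
print('sq foot right end',B(745,112,28),B(745,135,28),'upr top',B(612,140,95),B(637,160,95))
print('scene sq: top',A(603,302,95),A(652,298,95),'bottom',A(590,425,0),A(745,475,0))
```

```text
[[ 567.6  180.7   38. ]
 [ 629.7  -78.5   38. ]
 [ 501.  -112.6   38. ]
 [ 434.8  146.    38. ]]
266.5
133.1
266.9
137.2
center [533.25877844  33.91837231  38.        ] yaw 103.92404452355221
scene strip near bottom corner [ 511.81261686 -101.0070269     0.        ] [ 508.0113885  -106.31055157   38.        ] [435.33722915 146.14944416  38.        ] [639.33822356 -84.50783081  38.        ]
panel top edge [462.49127795  41.40806737 100.        ] [579.7630514   67.03191943 100.        ] [581.84590203  62.43342224 100.        ] [475.76553336  40.50519831 100.        ]
sq foot right end [ 549.58165047 -335.01543764   28.        ] [ 532.67242064 -332.8418954    28.        ] upr top [ 526.81691792 -231.46161297   95.        ] [ 511.04520179 -247.03400111   95.        ]
scene sq: top [ 520.91393056 -239.69011997   95.        ] [ 541.63662472 -259.16565745   95.        ] bottom [ 5.20520853e+02 -2.35020659e+02 -1.13686838e-13] [ 542.08302678 -331.04386355    0.        ]
```

Call:
{"fn": "drive_tool", "kwargs": {
  "plan": [
    {"tx": -0.08, "ty": -0.07, "wz": 0.018},
    {"tx": -0.2, "ty": -0.17, "wz": 0.036},
    {"tx": -1, "ty": -0.85, "wz": 0.146},
    {"tx": -1, "ty": -0.85, "wz": 0.146},
    {"tx": -1, "ty": -0.85, "wz": 0.146},
    {"tx": -1, "ty": -0.85, "wz": 0.146},
    {"tx": -1, "ty": -0.85, "wz": 0.146},
    {"tx": -1, "ty": -0.85, "wz": 0.146},
    {"tx": -1, "ty": -0.85, "wz": 0.146},
    {"tx": -1, "ty": -0.85, "wz": 0.146}
  ],
  "hand": 0
}}

```text
invalid input at $.plan[0]: expected keys tx, ty, tz, wx, wy, wz
```

Call:
{"fn": "drive_tool", "kwargs": {
  "plan": [
    {"tx": -1, "ty": 0.25},
    {"tx": -1, "ty": 0.25},
    {"tx": -1, "ty": 0.25},
    {"tx": -1, "ty": 0.25},
    {"tx": -1, "ty": 0.25},
    {"tx": -1, "ty": 0.25},
    {"tx": -1, "ty": 0.25},
    {"tx": -1, "ty": 0.25},
    {"tx": -1, "ty": 0.25}
  ]
}}

```text
invalid input at $.plan[0]: expected keys tx, ty, tz, wx, wy, wz
```

Run:
```python
from h import *
d=shot('wrist','w1'); cv2.imwrite('pics/w1b.png',cv2.resize(d['frame'],(800,600),interpolation=cv2.INTER_CUBIC))
s=monitor.get_state();print(s['clock'],s['position'],rot(s).as_matrix().round(3),s['gripper_width'],s['qpos'].round(2),s['contact_force'])
print(d['fovy'],-d['R'].T@d['t'],d['R'],d['cx'],d['cy'])
```

```text
0.15 [227.96783068 527.69360175 241.81569896] [[-0.918  0.397 -0.001]
 [ 0.397  0.918 -0.001]
 [ 0.    -0.001 -1.   ]] 85.21628918181057 [ 1.03  0.15  1.44  0.    1.55 -0.13] [-0.10892097 -0.22969323  0.44204624]
65.70646984690485 [157.61272854 557.61118811 373.14889488] [[ 0.39665752  0.91796589 -0.00119979]
 [ 0.87650727 -0.37835405  0.29762933]
 [ 0.27275963 -0.11910854 -0.95468075]] 279.3929931091319 210.98775194022056
```

View pics/w1b.png

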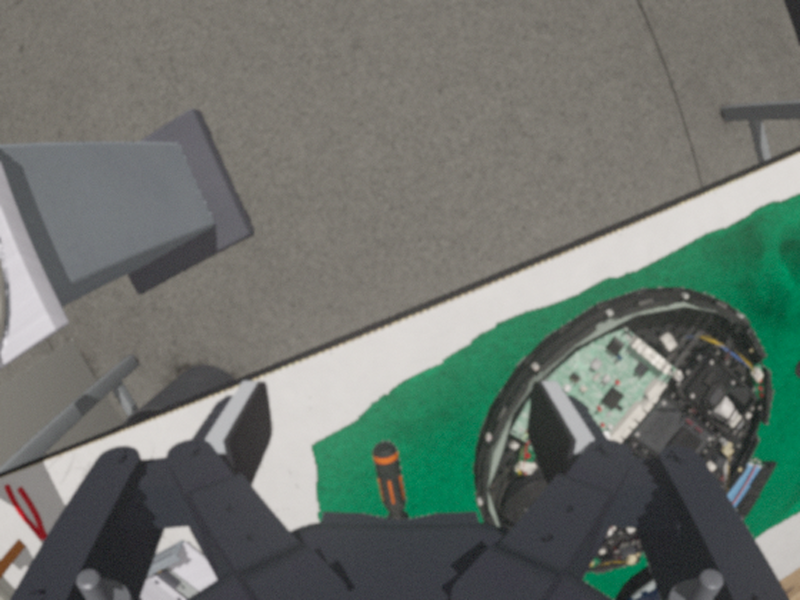

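The wrist picture shows the camera on the tool's +x side. The fingers are at the bottom (230-600,400-600). The move was refused because every row needs all six keys.

Call:
{"fn": "drive_tool", "kwargs": {
  "plan": [
    {"tx": -0.08, "ty": -0.07, "tz": 0, "wx": 0, "wy": 0, "wz": 0.018},
    {"tx": -0.2, "ty": -0.17, "tz": 0, "wx": 0, "wy": 0, "wz": 0.036},
    {"tx": -1, "ty": -0.85, "tz": 0, "wx": 0, "wy": 0, "wz": 0.146},
    {"tx": -1, "ty": -0.85, "tz": 0, "wx": 0, "wy": 0, "wz": 0.146},
    {"tx": -1, "ty": -0.85, "tz": 0, "wx": 0, "wy": 0, "wz": 0.146},
    {"tx": -1, "ty": -0.85, "tz": 0, "wx": 0, "wy": 0, "wz": 0.146},
    {"tx": -1, "ty": -0.85, "tz": 0, "wx": 0, "wy": 0, "wz": 0.146},
    {"tx": -1, "ty": -0.85, "tz": 0, "wx": 0, "wy": 0, "wz": 0.146},
    {"tx": -1, "ty": -0.85, "tz": 0, "wx": 0, "wy": 0, "wz": 0.146},
    {"tx": -1, "ty": -0.85, "tz": 0, "wx": 0, "wy": 0, "wz": 0.146},
    {"tx": -1, "ty": -0.85, "tz": 0, "wx": 0, "wy": 0, "wz": 0.146}
  ],
  "hand": 0
}}

```text
clock: 1.07
position: [373.5, 233.1, 242.3]
tool_rot: [-0.0, 0.616, 0.788, -0.0]
contact_force: [0.6, -0.4, -0.0]
gripper_width: -0.2
grip_force: 0.0
```

Call:
{"fn": "drive_tool", "kwargs": {
  "plan": [
    {"tx": -0.08, "ty": 0.02, "tz": 0, "wx": 0, "wy": 0, "wz": 0},
    {"tx": -1, "ty": 0.25, "tz": 0, "wx": 0, "wy": 0, "wz": 0},
    {"tx": -1, "ty": 0.25, "tz": 0, "wx": 0, "wy": 0, "wz": 0},
    {"tx": -1, "ty": 0.25, "tz": 0, "wx": 0, "wy": 0, "wz": 0},
    {"tx": -1, "ty": 0.25, "tz": 0, "wx": 0, "wy": 0, "wz": 0},
    {"tx": -1, "ty": 0.25, "tz": 0, "wx": 0, "wy": 0, "wz": 0},
    {"tx": -1, "ty": 0.25, "tz": 0, "wx": 0, "wy": 0, "wz": 0},
    {"tx": -1, "ty": 0.25, "tz": 0, "wx": 0, "wy": 0, "wz": 0},
    {"tx": -1, "ty": 0.25, "tz": 0, "wx": 0, "wy": 0, "wz": 0},
    {"tx": -1, "ty": 0.25, "tz": 0, "wx": 0, "wy": 0, "wz": 0}
  ]
}}

```text
clock: 1.9
position: [494.5, 7.5, 242.1]
tool_rot: [-0.0, 0.615, 0.789, -0.0]
contact_force: [0.1, 0.0, 0.2]
gripper_width: -0.1
grip_force: 0.0
```

Run:
```python
from h import *
d=shot('wrist','w2'); cv2.imwrite('pics/w2b.png',cv2.resize(d['frame'],(800,600),interpolation=cv2.INTER_CUBIC))
s=monitor.get_state();print(s['clock'],s['position'],rot(s).as_matrix().round(3),s['qpos'].round(2),s['contact_force'])
```

```text
1.95 [494.44723793   7.74693211 242.23236593] [[-0.245  0.97  -0.   ]
 [ 0.97   0.245  0.   ]
 [ 0.    -0.    -1.   ]] [-0.14 -0.02  1.62  0.    1.54 -0.39] [-0.1111888   0.30893094 -0.30111184]
```

View pics/w2b.png

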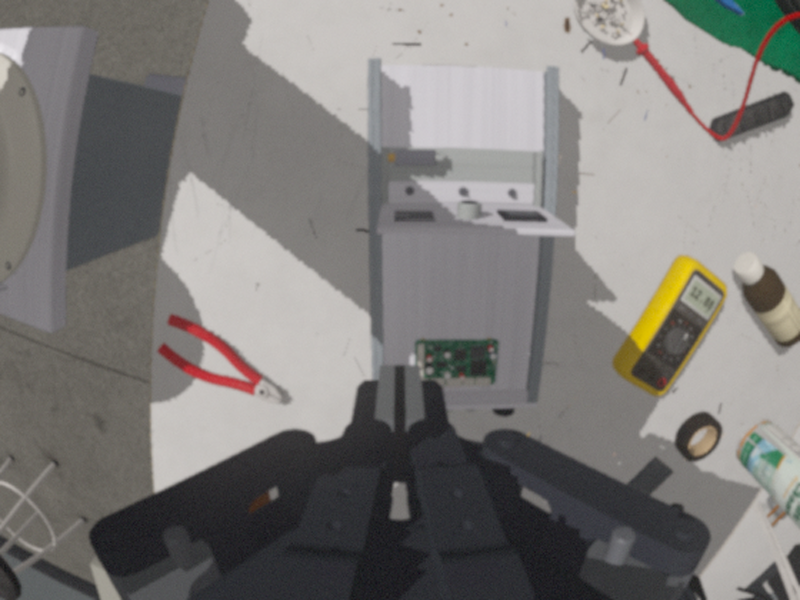

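The picture shows the case from above:
- Wall ends at (368,60) and (558,67); strip corner at (538,403).
- Panel top edge from (380,233) to (573,236), with its outer face visible from y = 185 to 215.
- Circuit board at (457,360).

Run:
```python
from h import *
w=ld('w2'); W=lambda u,v,z: onz(w,(u+.5)*.7-.5,(v+.5)*.7-.5,z,True)
a,b,c,e=W(368,60,38),W(558,67,38),W(539,403,38),W(573,236,102)
g=W(380,233,102)
print(a,b,c,'\npanel top',g,e,np.linalg.norm(e-g),np.degrees(np.arctan2(*(e-g)[[1,0]])))
print('width',np.linalg.norm(a-b),'len',np.linalg.norm(b-c),'dirs',np.degrees(np.arctan2(*(b-a)[[1,0]])),np.degrees(np.arctan2(*(b-c)[[1,0]])))
m=(a+c)/2;print('centre',m)
yaw=np.radians(104); ex=np.array([np.cos(yaw),np.sin(yaw)]);ey=np.array([-ex[1],ex[0]])
for n,p in [('a',a),('b',b),('c',c),('g',g),('e',e)]:
  q=p[:2]-m[:2]; print(n,q@ex,q@ey)
```

```text
[435.51684868 147.80859304  38.        ] [569.65289433 182.89765479  38.        ] [638.54594104 -79.25201534  38.        ] 
panel top [474.53780825  37.16303363 102.        ] [589.63330357  66.27225369 102.        ] 118.71950023138288 14.193254466341713
width 138.64963395467305 len 271.0511048367778 dirs 14.659680298060133 104.72440657242217
centre [537.03139486  34.27828885  38.        ]
a 134.71656040435954 71.03366391154266
b 136.3128806193303 -67.60678025081603
c -134.71656040435957 -71.03366391154272
g 17.917622465573245 59.93937707946814
e 18.318053882233905 -58.77944783835976
```

Call:
{"fn": "drive_tool", "kwargs": {
  "plan": [
    {"tx": 0, "ty": 0.1, "tz": 0.1, "wx": 0, "wy": 0, "wz": -0.001},
    {"tx": 0, "ty": 0.186, "tz": 0.25, "wx": 0, "wy": 0, "wz": -0.001},
    {"tx": 0, "ty": 0.186, "tz": 0.4, "wx": 0, "wy": 0, "wz": -0.001},
    {"tx": 0, "ty": 0.186, "tz": 0.55, "wx": 0, "wy": 0, "wz": -0.001},
    {"tx": 0, "ty": 0.186, "tz": 0.68, "wx": 0, "wy": 0, "wz": -0.001},
    {"tx": 0, "ty": 0.186, "tz": 0.728, "wx": 0, "wy": 0, "wz": -0.001},
    {"tx": 0, "ty": 0.186, "tz": 0.728, "wx": 0, "wy": 0, "wz": -0.001},
    {"tx": 0, "ty": 0.186, "tz": 0.728, "wx": 0, "wy": 0, "wz": -0.001}
  ]
}}

```text
clock: 2.62
position: [540.2, 18.3, 61.6]
tool_rot: [0.0, 0.612, 0.791, 0.0]
contact_force: [-0.2, 0.4, 1.3]
gripper_width: 0.1
grip_force: 0.0
```

Call:
{"fn": "drive_tool", "kwargs": {
  "plan": [
    {"tx": 0.03, "ty": 0, "tz": 0, "wx": 0, "wy": 0, "wz": 0},
    {"tx": 0.06, "ty": 0, "tz": 0, "wx": 0, "wy": 0, "wz": 0},
    {"tx": 0.085, "ty": 0, "tz": 0, "wx": 0, "wy": 0, "wz": 0},
    {"tx": 0.11, "ty": 0, "tz": 0, "wx": 0, "wy": 0, "wz": 0},
    {"tx": 0.135, "ty": 0, "tz": 0, "wx": 0, "wy": 0, "wz": 0},
    {"tx": 0.16, "ty": 0, "tz": 0, "wx": 0, "wy": 0, "wz": 0},
    {"tx": 0.185, "ty": 0, "tz": 0, "wx": 0, "wy": 0, "wz": 0},
    {"tx": 0.21, "ty": 0, "tz": 0, "wx": 0, "wy": 0, "wz": 0},
    {"tx": 0.235, "ty": 0, "tz": 0, "wx": 0, "wy": 0, "wz": 0},
    {"tx": 0.26, "ty": 0, "tz": 0, "wx": 0, "wy": 0, "wz": 0},
    {"tx": 0.26, "ty": 0, "tz": 0, "wx": 0, "wy": 0, "wz": 0}
  ]
}}

```text
clock: 3.53
position: [523.2, 81.6, 60.2]
tool_rot: [-0.0, 0.612, 0.791, -0.0]
contact_force: [-0.1, 0.5, 0.6]
gripper_width: 0.0
grip_force: 0.0
```

Call:
{"fn": "drive_tool", "kwargs": {
  "plan": [
    {"tx": 0.02, "ty": 0, "tz": 0, "wx": 0, "wy": 0, "wz": 0},
    {"tx": 0.04, "ty": 0, "tz": 0, "wx": 0, "wy": 0, "wz": 0},
    {"tx": 0.05, "ty": 0, "tz": 0, "wx": 0, "wy": 0, "wz": 0},
    {"tx": 0.06, "ty": 0, "tz": 0, "wx": 0, "wy": 0, "wz": 0},
    {"tx": 0.068, "ty": 0, "tz": 0, "wx": 0, "wy": 0, "wz": 0},
    {"tx": 0.076, "ty": 0, "tz": 0, "wx": 0, "wy": 0, "wz": 0},
    {"tx": 0.076, "ty": 0, "tz": 0, "wx": 0, "wy": 0, "wz": 0}
  ]
}}

```text
clock: 4.12
position: [518.8, 99.2, 60.3]
tool_rot: [-0.0, 0.613, 0.79, -0.0]
contact_force: [0.3, -1.2, -0.7]
gripper_width: -0.2
grip_force: 0.0
```

Call:
{"fn": "drive_tool", "kwargs": {
  "plan": [
    {"tx": 0.006, "ty": 0, "tz": 0, "wx": 0, "wy": 0, "wz": 0},
    {"tx": 0.012, "ty": 0, "tz": 0, "wx": 0, "wy": 0, "wz": 0},
    {"tx": 0.018, "ty": 0, "tz": 0, "wx": 0, "wy": 0, "wz": 0},
    {"tx": 0.018, "ty": 0, "tz": 0, "wx": 0, "wy": 0, "wz": 0}
  ]
}}

```text
clock: 4.45
position: [517.7, 103.4, 60.3]
tool_rot: [0.0, 0.613, 0.79, -0.0]
contact_force: [0.0, -1.2, -0.5]
gripper_width: 0.1
grip_force: 0.0
```

Call:
{"fn": "drive_tool", "kwargs": {
  "plan": [
    {"tx": 0.006, "ty": 0, "tz": 0, "wx": 0, "wy": 0, "wz": 0},
    {"tx": 0.012, "ty": 0, "tz": 0, "wx": 0, "wy": 0, "wz": 0},
    {"tx": 0.012, "ty": 0, "tz": 0, "wx": 0, "wy": 0, "wz": 0}
  ]
}}

```text
clock: 4.7
position: [517.0, 106.0, 60.3]
tool_rot: [0.0, 0.613, 0.79, -0.0]
contact_force: [0.4, -1.5, -0.0]
gripper_width: -0.0
grip_force: 0.0
```

Call:
{"fn": "drive_tool", "kwargs": {
  "plan": [
    {"tx": 0.006, "ty": 0, "tz": 0, "wx": 0, "wy": 0, "wz": 0},
    {"tx": 0.012, "ty": 0, "tz": 0, "wx": 0, "wy": 0, "wz": 0},
    {"tx": 0.012, "ty": 0, "tz": 0, "wx": 0, "wy": 0, "wz": 0}
  ]
}}

```text
clock: 4.95
position: [516.1, 109.5, 60.3]
tool_rot: [-0.0, 0.613, 0.79, 0.0]
contact_force: [-0.1, -0.2, -0.0]
gripper_width: -0.2
grip_force: 0.0
```

Call:
{"fn": "drive_tool", "kwargs": {
  "plan": [
    {"tx": 0.006, "ty": 0, "tz": 0, "wx": 0, "wy": 0, "wz": 0},
    {"tx": 0.01, "ty": 0, "tz": 0, "wx": 0, "wy": 0, "wz": 0},
    {"tx": 0.01, "ty": 0, "tz": 0, "wx": 0, "wy": 0, "wz": 0}
  ]
}}

```text
clock: 5.2
position: [515.5, 111.8, 60.3]
tool_rot: [-0.0, 0.613, 0.79, -0.0]
contact_force: [1.0, -1.6, -0.2]
gripper_width: -0.1
grip_force: 0.0
```

Call:
{"fn": "drive_tool", "kwargs": {
  "plan": [
    {"tx": 0.004, "ty": 0, "tz": 0, "wx": 0, "wy": 0, "wz": 0},
    {"tx": 0.008, "ty": 0, "tz": 0, "wx": 0, "wy": 0, "wz": 0},
    {"tx": 0.008, "ty": 0, "tz": 0, "wx": 0, "wy": 0, "wz": 0}
  ]
}}

```text
clock: 5.45
position: [515.3, 112.7, 60.3]
tool_rot: [0.001, 0.613, 0.79, -0.001]
contact_force: [2.1, -9.8, -0.6]
gripper_width: 0.1
grip_force: 0.0
```

Call:
{"fn": "drive_tool", "kwargs": {
  "plan": [
    {"tx": 0.004, "ty": 0, "tz": 0, "wx": 0, "wy": 0, "wz": 0},
    {"tx": 0.004, "ty": 0, "tz": 0, "wx": 0, "wy": 0, "wz": 0}
  ]
}}

```text
clock: 5.62
position: [515.2, 113.0, 60.3]
tool_rot: [0.001, 0.613, 0.79, -0.001]
contact_force: [3.6, -17.9, -1.4]
gripper_width: 0.0
grip_force: 0.0
```

Call:
{"fn": "drive_tool", "kwargs": {
  "plan": [
    {"tx": -0.08, "ty": 0, "tz": 0, "wx": 0, "wy": 0, "wz": 0},
    {"tx": -0.2, "ty": 0, "tz": 0, "wx": 0, "wy": 0, "wz": 0},
    {"tx": -0.3, "ty": 0, "tz": -0.15, "wx": 0, "wy": 0, "wz": 0},
    {"tx": -0.4, "ty": -0.05, "tz": -0.3, "wx": 0, "wy": 0, "wz": 0},
    {"tx": -0.5, "ty": -0.1, "tz": -0.45, "wx": 0, "wy": 0, "wz": 0},
    {"tx": -0.6, "ty": -0.15, "tz": -0.6, "wx": 0, "wy": 0, "wz": 0},
    {"tx": -0.75, "ty": -0.2, "tz": -0.73, "wx": 0, "wy": 0, "wz": 0},
    {"tx": -0.9, "ty": -0.2, "tz": -0.73, "wx": 0, "wy": 0, "wz": 0},
    {"tx": -0.9, "ty": -0.2, "tz": -0.73, "wx": 0, "wy": 0, "wz": 0},
    {"tx": -0.9, "ty": -0.2, "tz": -0.73, "wx": 0, "wy": 0, "wz": 0}
  ]
}}

```text
clock: 6.45
position: [523.1, -119.2, 244.4]
tool_rot: [0.001, 0.614, 0.789, 0.0]
contact_force: [0.2, 0.4, 0.1]
gripper_width: -0.3
grip_force: 0.0
```

Call:
{"fn": "drive_tool", "kwargs": {
  "plan": [
    {"tx": -0.1, "ty": -0.02, "tz": 0, "wx": 0, "wy": 0, "wz": 0},
    {"tx": -0.65, "ty": -0.13, "tz": 0, "wx": 0, "wy": 0, "wz": 0},
    {"tx": -0.65, "ty": -0.13, "tz": 0, "wx": 0, "wy": 0, "wz": 0},
    {"tx": -0.65, "ty": -0.13, "tz": 0, "wx": 0, "wy": 0, "wz": 0},
    {"tx": -0.65, "ty": -0.13, "tz": 0, "wx": 0, "wy": 0, "wz": 0},
    {"tx": -0.65, "ty": -0.13, "tz": 0, "wx": 0, "wy": 0, "wz": 0},
    {"tx": -0.65, "ty": -0.13, "tz": 0, "wx": 0, "wy": 0, "wz": 0},
    {"tx": -0.65, "ty": -0.13, "tz": 0, "wx": 0, "wy": 0, "wz": 0}
  ],
  "hand": 1
}}

```text
clock: 7.12
position: [531.7, -280.3, 242.6]
tool_rot: [-0.0, 0.612, 0.791, 0.0]
contact_force: [0.6, 0.7, -0.3]
gripper_width: 85.3
grip_force: 0.0
```

Run:
```python
from h import *
d=shot('wrist','w3'); cv2.imwrite('pics/w3b.png',cv2.resize(d['frame'],(800,600),interpolation=cv2.INTER_CUBIC))
t=shot('top','t3')
s=monitor.get_state();print(s['clock'],s['position'],rot(s).as_matrix().round(3),s['qpos'].round(2),s['contact_force'])
```

```text
7.2167 [ 531.75679905 -280.06792746  243.01482785] [[-0.251  0.968  0.   ]
 [ 0.968  0.251  0.   ]
 [-0.     0.    -1.   ]] [-0.61  0.2   1.37  0.    1.56 -0.87] [ 0.08564842  0.17948822 -0.27912859]
```

View pics/w3b.png

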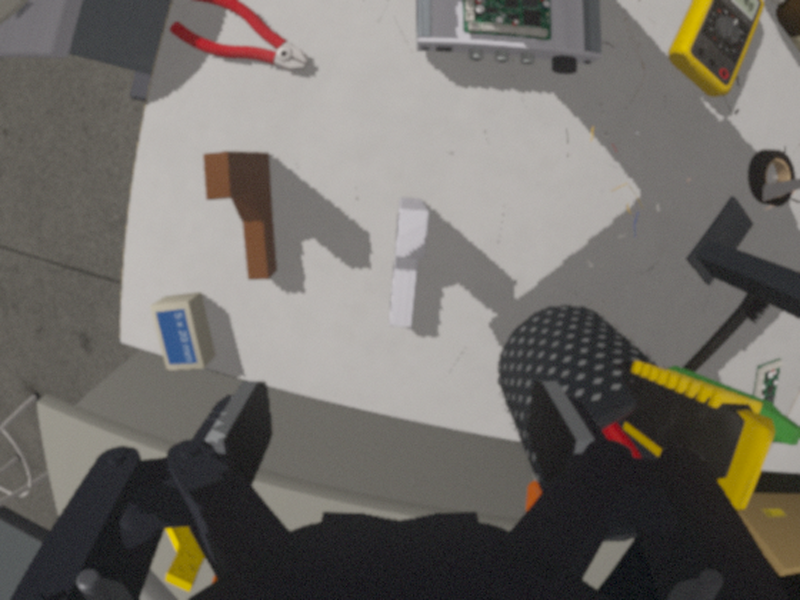

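The silver square is at (390-428,200-325) here, with its upright on the far (+x) end. I'll enlarge it for edges, alongside a crop of the new top view to check the panel.

Run:
```python
from h import *
a=ld('w3')['frame'][134:234,255:320]; b=ld('t3')['frame'][182:257,182:282]
A=cv2.resize(a,None,fx=6,fy=6,interpolation=cv2.INTER_CUBIC)
B=cv2.resize(b,None,fx=4,fy=4,interpolation=cv2.INTER_CUBIC)
o=np.zeros((600,800,3),np.uint8);o[:,:390]=A;o[:300,395:795]=B;cv2.imwrite('pics/c3.png',o)
```

```text
(no output)
```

View pics/c3.png

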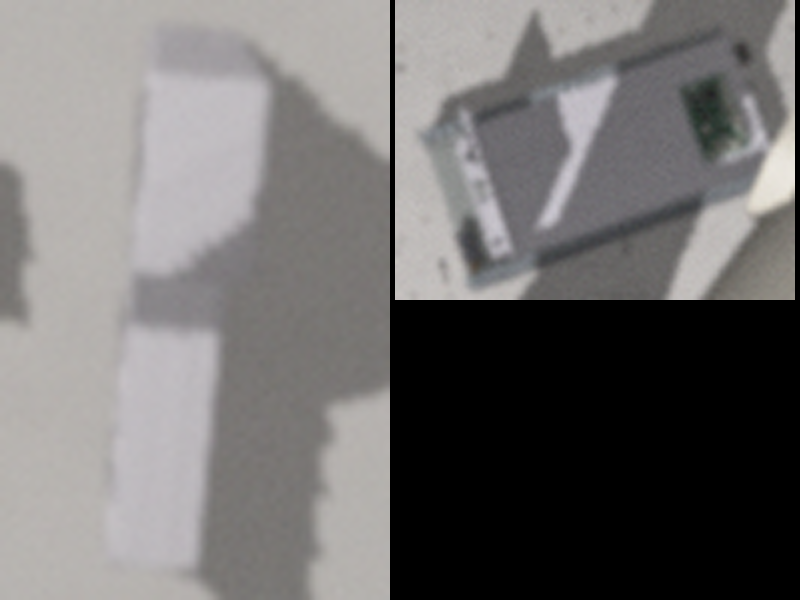

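The crop shows:
- Foot-end top corners at (108,563) and (198,568).
- Upright top front edge from (147,75) to (270,78).
- Base of the outer face from (152,28) to (245,30).

In the top view the panel now stands near the open end.

Run:
```python
from h import *
w=ld('w3'); W=lambda u,v,z: onz(w,254.5+(u+.5)/6,133.5+(v+.5)/6,z,True)
P=[W(108,563,28),W(198,568,28),W(147,75,95),W(270,78,95),W(152,28,0),W(245,30,0)]
for p in P: print(p.round(1))
e=(P[0]+P[1])/2;u=(P[2]+P[3])/2;b=(P[4]+P[5])/2
print(e,u,b,'widths',[np.linalg.norm(P[i]-P[i+1]).round(1) for i in(0,2,4)])
for q in(u,b): d=(q-e)[:2]; print(np.hypot(*d),np.degrees(np.arctan2(d[1],d[0])))
```

```text
[ 536.4 -332.2   28. ]
[ 553.1 -328.9   28. ]
[ 519.  -234.8   95. ]
[ 536.1 -230.8   95. ]
[ 519.9 -235.3    0. ]
[ 537.2 -231.1    0. ]
[ 544.71720009 -330.55929916   28.        ] [ 527.51806423 -232.82405474   95.        ] [ 528.5790118  -233.20838559    0.        ] widths [np.float64(17.0), np.float64(17.6), np.float64(17.8)]
99.2370307730299 99.980540129246
98.67948872197681 99.4125157633027
```

Call:
{"fn": "drive_tool", "kwargs": {
  "plan": [
    {"tx": 0.06, "ty": 0.014, "tz": 0.05, "wx": 0, "wy": 0, "wz": 0.007},
    {"tx": 0.12, "ty": 0.027, "tz": 0.2, "wx": 0, "wy": 0, "wz": 0.0134},
    {"tx": 0.12, "ty": 0.027, "tz": 0.36, "wx": 0, "wy": 0, "wz": 0.0134},
    {"tx": 0.12, "ty": 0.027, "tz": 0.5, "wx": 0, "wy": 0, "wz": 0.0134},
    {"tx": 0.12, "ty": 0.027, "tz": 0.62, "wx": 0, "wy": 0, "wz": 0.0134},
    {"tx": 0.12, "ty": 0.027, "tz": 0.7, "wx": 0, "wy": 0, "wz": 0.0134},
    {"tx": 0.12, "ty": 0.027, "tz": 0.75, "wx": 0, "wy": 0, "wz": 0.0134},
    {"tx": 0.12, "ty": 0.027, "tz": 0.78, "wx": 0, "wy": 0, "wz": 0.0134},
    {"tx": 0.12, "ty": 0.027, "tz": 0.796, "wx": 0, "wy": 0, "wz": 0.0134},
    {"tx": 0.12, "ty": 0.027, "tz": 0.796, "wx": 0, "wy": 0, "wz": 0.0134},
    {"tx": 0.12, "ty": 0.027, "tz": 0.796, "wx": 0, "wy": 0, "wz": 0.0134}
  ]
}}

```text
clock: 8.13
position: [531.2, -250.9, 45.0]
tool_rot: [0.001, 0.645, 0.764, 0.0]
contact_force: [-0.8, 0.4, -0.0]
gripper_width: 85.5
grip_force: 0.0
```

Now I'll close on it.

Call:
{"fn": "drive_tool", "kwargs": {
  "plan": [
    {"tx": 0, "ty": 0, "tz": 0, "wx": 0, "wy": 0, "wz": 0},
    {"tx": 0, "ty": 0, "tz": 0, "wx": 0, "wy": 0, "wz": 0},
    {"tx": 0, "ty": 0, "tz": 0, "wx": 0, "wy": 0, "wz": 0},
    {"tx": 0, "ty": 0, "tz": 0, "wx": 0, "wy": 0, "wz": 0},
    {"tx": 0, "ty": 0, "tz": 0, "wx": 0, "wy": 0, "wz": 0},
    {"tx": 0, "ty": 0, "tz": 0, "wx": 0, "wy": 0, "wz": 0},
    {"tx": 0, "ty": 0, "tz": 0, "wx": 0, "wy": 0, "wz": 0},
    {"tx": 0, "ty": 0, "tz": 0, "wx": 0, "wy": 0, "wz": 0},
    {"tx": 0, "ty": 0, "tz": 0, "wx": 0, "wy": 0, "wz": 0},
    {"tx": 0, "ty": 0, "tz": 0, "wx": 0, "wy": 0, "wz": 0}
  ],
  "hand": 0
}}

```text
clock: 8.97
position: [530.7, -250.8, 44.0]
tool_rot: [0.0, 0.645, 0.764, -0.0]
contact_force: [-1.8, -0.4, 5.3]
gripper_width: 17.1
grip_force: 59.1
```

Call:
{"fn": "drive_tool", "kwargs": {
  "plan": [
    {"tx": 0, "ty": 0, "tz": -0.05, "wx": 0, "wy": 0, "wz": 0},
    {"tx": 0, "ty": 0, "tz": -0.15, "wx": 0, "wy": 0, "wz": 0},
    {"tx": 0, "ty": 0, "tz": -0.28, "wx": 0, "wy": 0, "wz": 0},
    {"tx": 0, "ty": 0, "tz": -0.36, "wx": 0, "wy": 0, "wz": 0},
    {"tx": 0, "ty": 0, "tz": -0.4, "wx": 0, "wy": 0, "wz": 0},
    {"tx": 0, "ty": 0, "tz": -0.4, "wx": 0, "wy": 0, "wz": 0},
    {"tx": 0, "ty": 0, "tz": -0.4, "wx": 0, "wy": 0, "wz": 0}
  ]
}}

```text
clock: 9.55
position: [530.4, -250.5, 143.2]
tool_rot: [-0.0, 0.645, 0.764, -0.0]
contact_force: [0.8, -0.3, -3.1]
gripper_width: 17.2
grip_force: 58.8
```

Call:
{"fn": "drive_tool", "kwargs": {
  "plan": [
    {"tx": 0.06, "ty": 0.01, "tz": 0, "wx": 0, "wy": 0, "wz": -0.003},
    {"tx": 0.16, "ty": 0.03, "tz": 0, "wx": 0, "wy": 0, "wz": -0.006},
    {"tx": 0.3, "ty": 0.05, "tz": 0, "wx": 0, "wy": 0, "wz": -0.0132},
    {"tx": 0.44, "ty": 0.07, "tz": 0, "wx": 0, "wy": 0, "wz": -0.0132},
    {"tx": 0.58, "ty": 0.09, "tz": 0, "wx": 0, "wy": 0, "wz": -0.0132},
    {"tx": 0.7, "ty": 0.11, "tz": 0, "wx": 0, "wy": 0, "wz": -0.0132},
    {"tx": 0.77, "ty": 0.12, "tz": 0, "wx": 0, "wy": 0, "wz": -0.0132},
    {"tx": 0.8, "ty": 0.122, "tz": 0, "wx": 0, "wy": 0, "wz": -0.0132},
    {"tx": 0.8, "ty": 0.122, "tz": 0, "wx": 0, "wy": 0, "wz": -0.0132},
    {"tx": 0.8, "ty": 0.122, "tz": 0, "wx": 0, "wy": 0, "wz": -0.0132}
  ]
}}

```text
clock: 10.38
position: [527.0, -48.5, 142.9]
tool_rot: [-0.001, 0.613, 0.79, -0.0]
contact_force: [0.2, -0.5, -1.9]
gripper_width: 17.5
grip_force: 58.7
```

Call:
{"fn": "drive_tool", "kwargs": {
  "plan": [
    {"tx": 0.06, "ty": 0.015, "tz": 0, "wx": 0, "wy": 0, "wz": 0},
    {"tx": 0.17, "ty": 0.04, "tz": 0, "wx": 0, "wy": 0, "wz": 0},
    {"tx": 0.29, "ty": 0.07, "tz": 0, "wx": 0, "wy": 0, "wz": 0},
    {"tx": 0.4, "ty": 0.1, "tz": 0, "wx": 0, "wy": 0, "wz": 0},
    {"tx": 0.46, "ty": 0.116, "tz": 0.05, "wx": 0, "wy": 0, "wz": 0},
    {"tx": 0.486, "ty": 0.116, "tz": 0.12, "wx": 0, "wy": 0, "wz": 0},
    {"tx": 0.486, "ty": 0.116, "tz": 0.2, "wx": 0, "wy": 0, "wz": 0},
    {"tx": 0.486, "ty": 0.116, "tz": 0.26, "wx": 0, "wy": 0, "wz": 0},
    {"tx": 0.486, "ty": 0.116, "tz": 0.3, "wx": 0, "wy": 0, "wz": 0},
    {"tx": 0.486, "ty": 0.116, "tz": 0.316, "wx": 0, "wy": 0, "wz": 0},
    {"tx": 0.486, "ty": 0.116, "tz": 0.316, "wx": 0, "wy": 0, "wz": 0},
    {"tx": 0.486, "ty": 0.116, "tz": 0.316, "wx": 0, "wy": 0, "wz": 0}
  ]
}}

```text
clock: 11.38
position: [525.7, 76.0, 65.3]
tool_rot: [0.0, 0.613, 0.79, 0.0]
contact_force: [0.6, -0.2, -1.6]
gripper_width: 17.6
grip_force: 58.7
```

Run:
```python
from h import *
d=shot('scene','s4'); A=cv2.resize(d['frame'][170:240,192:292],None,fx=4,fy=4,interpolation=cv2.INTER_CUBIC)
w=shot('wrist','w4');B=w['frame'][0:320,160:480]
o=np.zeros((600,800,3),np.uint8);o[:280,:400]=A;o[:400,400:]=cv2.resize(B,(400,400));cv2.imwrite('pics/c4.png',o)
s=monitor.get_state();print(s['clock'],s['position'],rot(s).as_matrix().round(3),s['contact_force'],s['grip_force'])
```

```text
11.4833 [525.79806615  76.24851296  65.68206159] [[-0.248  0.969  0.001]
 [ 0.969  0.248 -0.   ]
 [-0.     0.001 -1.   ]] [-0.11187653 -0.3227793  -2.99768205] 58.71994972229004
```

View pics/c4.png

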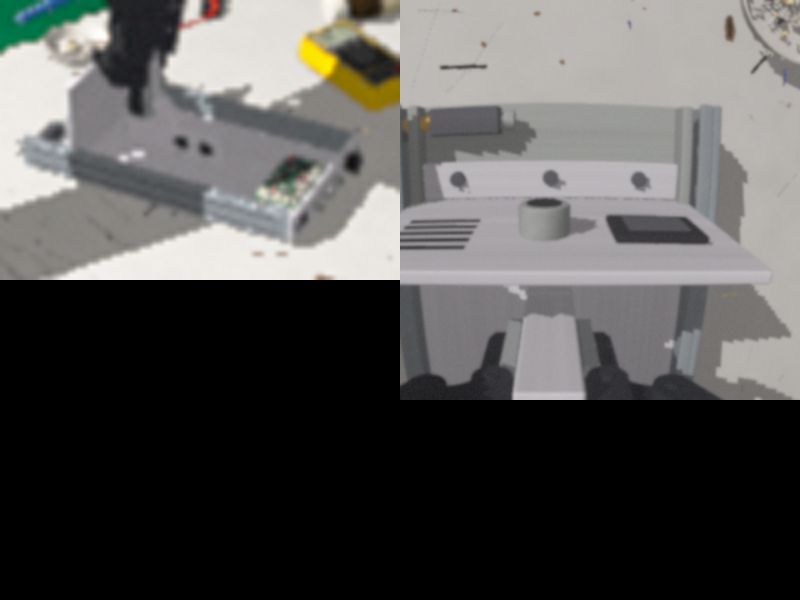

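The picture shows the square held mid-width between the walls (510-585,320-400), with the panel's top edge at y = 275-285. I'll check that the panel is home while lowering.

Run:
```python
from h import *
w=ld('w4'); s=monitor.get_state();R=rot(s).as_matrix()
W=lambda u,v,z: onz(w,159.5+(u-400+.5)*.8,(v+.5)*.8-.5,z,True)
for p in [(548,283,101.5),(770,281,101.5),(548,164,None)]:
    if p[2]: X=W(*p); print(X.round(1),'rel TCP',(R.T@(X-s['position'])).round(1),'case x',(X[:2]-[536,33])@np.array([-.2487,.9686]))
```

```text
[514.6 115.7 101.5] rel TCP [ 40.9  -1.  -35.8] case x 85.39114543584735
[574.4 130.9 101.5] rel TCP [ 40.9  60.6 -35.8] case x 85.31562464234428
```

Call:
{"fn": "drive_tool", "kwargs": {
  "plan": [
    {"tx": 0, "ty": 0, "tz": 0.015, "wx": 0, "wy": 0, "wz": 0},
    {"tx": 0, "ty": 0, "tz": 0.026, "wx": 0, "wy": 0, "wz": 0},
    {"tx": 0, "ty": 0, "tz": 0.032, "wx": 0, "wy": 0, "wz": 0},
    {"tx": 0, "ty": 0, "tz": 0.034, "wx": 0, "wy": 0, "wz": 0},
    {"tx": 0, "ty": 0, "tz": 0.034, "wx": 0, "wy": 0, "wz": 0},
    {"tx": 0, "ty": 0, "tz": 0.034, "wx": 0, "wy": 0, "wz": 0}
  ]
}}

```text
clock: 11.98
position: [525.3, 76.5, 56.3]
tool_rot: [0.0, 0.613, 0.79, -0.0]
contact_force: [-0.2, 0.0, -3.1]
gripper_width: 17.2
grip_force: 58.7
```

Call:
{"fn": "drive_tool", "kwargs": {
  "plan": [
    {"tx": 0.04, "ty": 0, "tz": 0, "wx": 0, "wy": 0, "wz": 0},
    {"tx": 0.08, "ty": 0, "tz": 0, "wx": 0, "wy": 0, "wz": 0},
    {"tx": 0.095, "ty": 0, "tz": 0, "wx": 0, "wy": 0, "wz": 0},
    {"tx": 0.1, "ty": 0, "tz": 0.002, "wx": 0, "wy": 0, "wz": 0},
    {"tx": 0.1, "ty": 0, "tz": 0.003, "wx": 0, "wy": 0, "wz": 0},
    {"tx": 0.1, "ty": 0, "tz": 0.003, "wx": 0, "wy": 0, "wz": 0}
  ]
}}

```text
clock: 12.48
position: [519.1, 101.4, 56.0]
tool_rot: [0.0, 0.613, 0.79, 0.0]
contact_force: [-3.5, 3.4, 4.9]
gripper_width: 17.1
grip_force: 59.8
```

Call:
{"fn": "drive_tool", "kwargs": {
  "plan": [
    {"tx": 0, "ty": 0, "tz": 0.002, "wx": 0, "wy": 0, "wz": 0},
    {"tx": 0, "ty": 0, "tz": 0.002, "wx": 0, "wy": 0, "wz": 0}
  ]
}}

```text
clock: 12.65
position: [519.2, 101.4, 56.0]
tool_rot: [0.0, 0.613, 0.79, 0.0]
contact_force: [-6.0, 5.5, 14.0]
gripper_width: 17.0
grip_force: 61.0
```

Call:
{"fn": "drive_tool", "kwargs": {
  "plan": [
    {"tx": 0.004, "ty": 0, "tz": -0.002, "wx": 0, "wy": 0, "wz": 0},
    {"tx": 0.008, "ty": 0, "tz": -0.002, "wx": 0, "wy": 0, "wz": 0},
    {"tx": 0.012, "ty": 0, "tz": -0.002, "wx": 0, "wy": 0, "wz": 0},
    {"tx": 0.016, "ty": 0, "tz": -0.002, "wx": 0, "wy": 0, "wz": 0},
    {"tx": 0.016, "ty": 0, "tz": -0.002, "wx": 0, "wy": 0, "wz": 0}
  ]
}}

```text
clock: 13.07
position: [518.6, 104.4, 56.0]
tool_rot: [0.001, 0.613, 0.79, 0.0]
contact_force: [1.2, -4.4, 6.4]
gripper_width: 17.7
grip_force: 59.9
```

Call:
{"fn": "drive_tool", "kwargs": {
  "plan": [
    {"tx": 0.003, "ty": 0, "tz": 0, "wx": 0, "wy": 0, "wz": 0},
    {"tx": 0.006, "ty": 0, "tz": 0, "wx": 0, "wy": 0, "wz": 0},
    {"tx": 0.006, "ty": 0, "tz": 0, "wx": 0, "wy": 0, "wz": 0}
  ]
}}

```text
clock: 13.32
position: [518.4, 105.3, 56.1]
tool_rot: [0.001, 0.613, 0.79, -0.0]
contact_force: [1.9, -10.7, 5.7]
gripper_width: 17.4
grip_force: 59.9
```

Call:
{"fn": "drive_tool", "kwargs": {
  "plan": [
    {"tx": 0.002, "ty": 0, "tz": 0.001, "wx": 0, "wy": 0, "wz": 0},
    {"tx": 0.002, "ty": 0, "tz": 0.001, "wx": 0, "wy": 0, "wz": 0}
  ]
}}

```text
clock: 13.48
position: [518.4, 105.4, 56.1]
tool_rot: [0.002, 0.613, 0.79, -0.0]
contact_force: [1.6, -13.2, 9.4]
gripper_width: 17.2
grip_force: 60.5
```

Run:
```python
from h import *
w=shot('wrist','w5');B=w['frame'][120:320,160:427]
cv2.imwrite('pics/c5.png',cv2.resize(B,None,fx=3,fy=3,interpolation=cv2.INTER_CUBIC))
s=monitor.get_state();R=rot(s);print(s['clock'],s['position'],R.as_matrix().round(4),s['contact_force'],s['ft_torque'],R.inv().apply(s['contact_force']),R.inv().apply(s['ft_torque']))
```

```text
13.5333 [518.41747143 105.39076672  56.10795392] [[-0.2481  0.9687  0.002 ]
 [ 0.9687  0.2481 -0.0024]
 [-0.0028  0.0013 -1.    ]] [  0.54495451 -13.12999883   9.29268762] [-2.40645278 -0.13618123  0.0107621 ] [-12.88060555  -2.71788349  -9.26018348] [ 0.46517141 -2.36496533 -0.0151887 ]
```

View pics/c5.png

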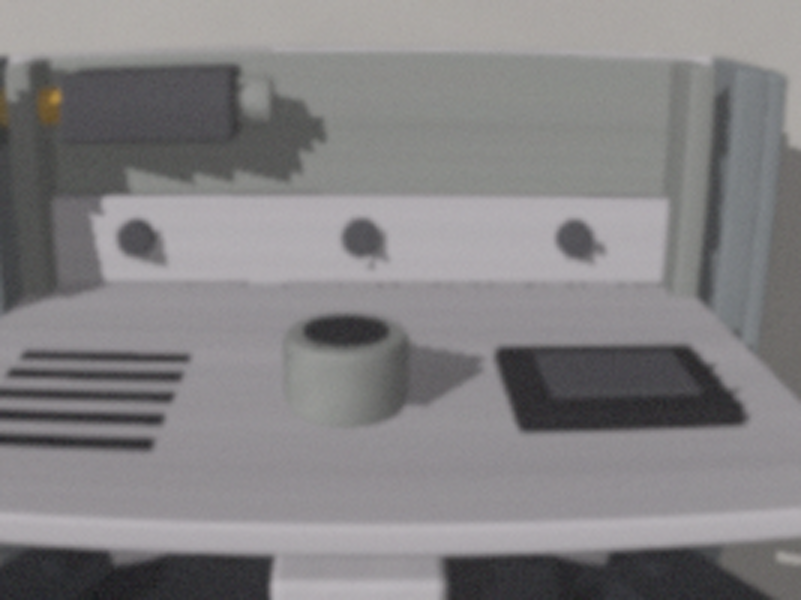

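The picture shows the panel's inner top edge (y≈553) right against the square's top (275-443,556). I'll check this numerically.

Run:
```python
from h import *
w=ld('w5'); s=monitor.get_state();R=rot(s).as_matrix()
W=lambda u,v,z: R.T@(onz(w,159.5+(u+.5)/3,119.5+(v+.5)/3,z,True)-s['position'])
print('panel inner top',W(360,553,102),'outer top',W(360,516,102),'square front top',W(360,556,107))
print('right end of inner',W(700,550,102),'left',W(60,547,102))
```

```text
panel inner top [ 18.87545511  -0.57692916 -45.94598267] outer top [ 23.45331073  -0.57854696 -45.95882784] square front top [ 21.85968571  -0.58166428 -50.95438512]
right end of inner [ 17.74400684  36.43205976 -45.89396011] left [ 18.55637696 -32.76526786 -45.98757302]
```

Call:
{"fn": "drive_tool", "kwargs": {
  "plan": [
    {"tx": -0.001, "ty": 0, "tz": 0.001, "wx": 0, "wy": 0.0006, "wz": 0},
    {"tx": -0.001, "ty": 0, "tz": 0.002, "wx": 0, "wy": 0.0006, "wz": 0},
    {"tx": -0.001, "ty": 0, "tz": 0.002, "wx": 0, "wy": 0.0006, "wz": 0},
    {"tx": -0.001, "ty": 0, "tz": 0.002, "wx": 0, "wy": 0.0006, "wz": 0}
  ]
}}

```text
clock: 13.87
position: [518.5, 105.2, 56.0]
tool_rot: [0.0, 0.613, 0.79, 0.001]
contact_force: [-2.4, -13.2, 17.1]
gripper_width: 17.5
grip_force: 61.6
```

Run:
```python
from h import *
s=monitor.get_state();R=rot(s);print(s['clock'],s['position'],R.as_matrix().round(4)[2],R.inv().apply(s['contact_force']),R.inv().apply(s['ft_torque']),s['grip_force'])
```

```text
13.8667 [518.5239354  105.16239353  56.0282688 ] [ 0.001   0.0015 -1.    ] [-12.13826813  -5.54251089 -17.10293815] [ 1.04279668 -2.1675698  -0.04028745] 61.605788469314575
```

Call:
{"fn": "drive_tool", "kwargs": {
  "plan": [
    {"tx": 0, "ty": -0.001, "tz": 0, "wx": 0, "wy": 0, "wz": 0},
    {"tx": 0, "ty": -0.001, "tz": 0, "wx": 0, "wy": 0, "wz": 0},
    {"tx": 0, "ty": -0.001, "tz": 0, "wx": 0, "wy": 0, "wz": 0},
    {"tx": 0, "ty": -0.001, "tz": 0, "wx": 0, "wy": 0, "wz": 0},
    {"tx": 0, "ty": -0.001, "tz": 0, "wx": 0, "wy": 0, "wz": 0},
    {"tx": 0, "ty": -0.001, "tz": 0, "wx": 0, "wy": 0, "wz": 0}
  ]
}}

```text
clock: 14.37
position: [518.5, 105.2, 56.0]
tool_rot: [0.0, 0.613, 0.79, 0.001]
contact_force: [0.2, -12.1, 14.3]
gripper_width: 17.5
grip_force: 61.1
```

Run:
```python
from h import *
s=monitor.get_state();R=rot(s);print(s['clock'],s['position'],R.as_matrix().round(4)[2],R.inv().apply(s['contact_force']),R.inv().apply(s['ft_torque']),s['grip_force'])
d=shot('scene','s6'); cv2.imwrite('pics/c6.png',cv2.resize(d['frame'][165:235,195:285],None,fx=8.5,fy=8.5,interpolation=cv2.INTER_CUBIC))
```

```text
14.3667 [518.49860449 105.16716453  56.04017604] [ 0.001   0.0021 -1.    ] [-11.79345835  -2.83319869 -14.35895137] [ 0.73657613 -2.13890181  0.01774718] 61.12922251224518
```

View pics/c6.png

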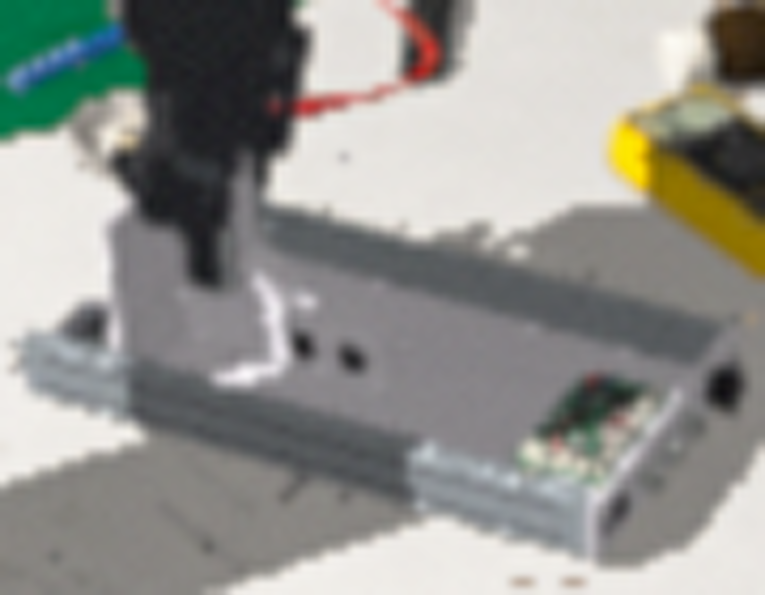

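The picture shows the panel upright at (115,220-370). The square lies on the case floor (holes at 300-350,350), pressed against the panel. The forces are steady at about 12 N outward and 14 N down, so I'm handing in.

```bash
python3 -c "
from station import env
print(env.job_done())"
```

```text
the job is handed in; nothing more can be done
None
```

I pushed the panel to its solid stop and handed in at 14.4 s with the square still gripped, pressed into the corner at about 12 N outward and 14 N down; the catch and flat contact are judged from forces and pictures, and no verdict came back.

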